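# Clear the offcuts off the model-making table

### The arm

A 6-joint arm with a two-finger parallel gripper is mounted at the origin on the work surface. World frame = base frame: x ahead of the robot, y to its left, z up, the work surface at z = 0. Lengths are in m, angles in degrees, forces in N, time in s.
With the tool pointing down it reaches from about 0.35 to 0.875 m from the base axis. Payload 4.2 kg.
Tool frame: the origin (TCP) lies at the very end of the fingers, on their centre line; the grasp point (between the pads) lies 19 mm behind it; z points along the fingers, y is the line along which they close (so a half turn about z gives the same grasp; the last joint's range is limited). The gripper opens to 87 mm and grips with 3 to 60 N. Pads are 19 mm wide; open, the fingers measure 117 mm over their backs; the gripper's body (75 mm by 190 mm) begins 51 mm behind the grasp point.
Start: joints at [-61.845, 22.042, 0.453, 0, -68.411, -14.817], TCP at [0.144, -0.608, 0.187] pointing down, gripper open.
Joint ranges: [-179.83, 179.83], [-69.29, 118.12], [-61.27, 80.66], [-181.25, 117.63], [-171.15, -9.14], [-177.46, 177.46]. Speed limits (degrees/s): [159.86, 159.86, 180, 180, 180, 180].

### API

Orientations are given as a 3x3 rotation matrix whose columns are the frame's x, y, z axes.
In Python, from station import r gives the robot as it stands.
- The arm moves only by the tool jog_arm, never from a script. Its argument "plan" is text: rows parted by semicolons, each of 7 numbers parted by spaces: the shift along the tool's x, y, z normalised to -1 to 1, where 1 is 0.025 m, then the turn, a rotation vector about the tool's x, y, z normalised to -1 to 1, where 1 is 8 degrees, then the closure, from -1 (fully open) to 1 (shut). A call has exactly 10 rows; each row shifts and turns the commanded pose from where the row before left it, along the tool's axes as they then stand; what a row does not reach is not made up. A row lasts 1/10 s, in which the tool goes at most 50 mm and 8.59 degrees, less where a joint would pass 70% of its speed; a pose out of reach is approached as far as the arm can. A call with a number of a shift or a turn outside -1 to 1 is refused whole. A call with a gripper value outside its range is refused whole. The fingers move at their own pace and stop on an object; the grip force is fixed at half the most. Time passes only in rows, so rows that do not move let the fingers close, or fill a call up. It gives the time, the measured TCP pose, the force, the opening and the grip force at its end, in the units of the state.
- r.sense(): the state, without advancing time (a new reading comes with each control period).
- r.capture(name): name is "scene" or "top" or "wrist"; returns (picture, depth): 420x560x3 uint8, red, green, blue; 420x560 float32, m along the optical axis (not along the pixel's ray), 0 where there is no reading.
- r.get_calibration(name): a dict with "mtx" (3x3 intrinsics, pixels), "distortion" ([k1, k2, p1, p2, k3] as OpenCV has them; the pictures are not rectified), "extrinsics" (4x4, takes a point from camera to world coordinates). Camera axes: x right, y up, looking along -z (the intrinsics and any distortion apply to the point x, -y, -z); pixel columns grow to the right and rows downward; lengths in m; the calibration is good to about 2 mm. A picture is of the moment at which its call begins: read the wrist's pose just before it. get_calibration takes no time and is no camera call; for the wrist camera it gives the pose at the moment of the call.
- r.finish_job(): hands the job in; it is judged then, once.
The state is a dict: "time_s": time; "joints": joint angles; "joint_velocities": joint speeds; "effort": joint torques, N m; "tcp_pos": TCP position; "ee_rot": TCP orientation; "wrist_force": force on the tool from outside, world axes, zero at the start; "moment": the same for the moment, N m; "gripper_width": opening from 0.0 (shut) to 1.0 (fully open); "gripper_force": force on a finger pad.
Only numpy, scipy, OpenCV 4.12 (cv2) and the standard library are available. Lean on these libraries where they do the work, as an engineer would, in place of code of your own. Each camera call takes 0.05 s, during which the arm holds its last target. There are 200 camera calls.

### The job

Clear up the wooden offcuts on the model table: tip the metal cup over the three-walled bay so that all its offcuts fall out, and stand the empty cup upright, wholly on the cork coaster. Then, with the hand sweeper, push the loose offcuts in through the bay's open side until every offcut, from the cup or off the table, lies wholly inside the bay, and leave the sweeper standing on the table outside the bay. Do not touch the offcuts with the fingers or push them with the cup, and leave the glue jar, model tree and tape roll where they are.

Things in the scene. Friction and masses are not known exactly. Their poses are not given: they have to be found in the camera images.
- cup: open aluminium cup, a straight round beaker 62 mm across outside and 95 mm tall, wall 3 mm, floor 4 mm, about 140 g, no handle; holds four wooden offcuts at the start. Origin: centre of its underside; z points up out of the mouth
- cup_mouth (a point): centre of the cup's mouth, on its axis at the rim, 95 mm above its origin
- bay: fixed catch bay on the table: a low plywood fence on three sides with a flat cardboard-brown floor flush with the table; open on its own -x side. Inside 150 mm long (along x) and 200 mm wide (along y); walls 8 mm thick, 42 mm high. Origin: centre of the inside, on the table; the mouth is the line x = -75 mm, the back wall's inner face x = +75 mm
- coaster: round cork coaster fixed on the table, 96 mm across, 4 mm thick. Origin: centre of its underside
- sweeper: hand sweeper of brown wood, standing on the table: a foot 22 mm thick (x), 110 mm wide (y), 30 mm high, with an upright flat handle on its middle, 18 mm thick (x), 56 mm wide (y), from 30 to 92 mm high; about 160 g. Origin: centre of the foot's underside; its broad faces look along +x and -x, z up
- jar: bystander: closed glue jar with a paper label and a white cap, 64 mm across, 105 mm tall. Origin: centre of its underside
- tree: bystander: card model tree, 75 mm across, 123 mm tall, on a round plywood foot. Origin: centre of its underside
- tape: bystander: roll of brown tape lying flat, 70 mm across, 24 mm high. Origin: centre of its underside
- chip0: pale wooden offcut, in the cup at the start, 22 x 18 x 16 mm (x, y, z). Origin: centre of its underside; it may come to lie on any face
- chip1: pale wooden offcut, in the cup at the start, 20 x 18 x 16 mm (x, y, z). Origin: centre of its underside; it may come to lie on any face
- chip2: pale wooden offcut, in the cup at the start, 22 x 16 x 16 mm (x, y, z). Origin: centre of its underside; it may come to lie on any face
- chip3: pale wooden offcut, in the cup at the start, 20 x 18 x 18 mm (x, y, z). Origin: centre of its underside; it may come to lie on any face
- stray0: pale wooden offcut lying loose on the table in front of the bay's mouth, 30 x 20 x 18 mm (x, y, z). Origin: centre of its underside
- stray1: pale wooden offcut lying loose on the table in front of the bay's mouth, 24 x 24 x 16 mm (x, y, z). Origin: centre of its underside
- stray2: pale wooden offcut lying loose on the table in front of the bay's mouth, 34 x 18 x 20 mm (x, y, z). Origin: centre of its underside

How it is judged (in metres and radians):
On the way, in this order (a step that is already met when the one before it is completed fails the run):
1. the cup is tipped past level with its mouth over the bay (angle between cup's own z axis and vertical above 1.65 rad and height (world z) of cup_mouth below 0.25 m and x of cup_mouth in the frame of bay between -0.1 and 0.1 m and y of cup_mouth in the frame of bay between -0.11 and 0.11 m), for 0.1 s.
2. the cup, emptied, stands upright on the coaster, let go (angle between cup's own z axis and vertical below 0.1 rad and horizontal distance between cup and coaster below 0.017 m and height (world z) of cup below 0.009 m and contact force between the fingers and cup below 0.1 N and distance between each of chip0, chip1, chip2, chip3 and cup_mouth above 0.11 m), for 0.2 s.
3. the sweeper has been moved from its place and all seven offcuts lie in the bay (distance of sweeper from where it was at the start of the episode above 0.03 m and x of chip0 in the frame of bay between -0.075 and 0.08 m and y of chip0 in the frame of bay between -0.1 and 0.1 m and height (world z) of each of chip0, chip1, chip2, chip3, stray0, stray1, stray2 below 0.06 m and x of chip1 in the frame of bay between -0.075 and 0.08 m and y of chip1 in the frame of bay between -0.1 and 0.1 m and x of chip2 in the frame of bay between -0.075 and 0.08 m and y of chip2 in the frame of bay between -0.1 and 0.1 m and x of chip3 in the frame of bay between -0.075 and 0.08 m and y of chip3 in the frame of bay between -0.1 and 0.1 m and x of stray0 in the frame of bay between -0.075 and 0.08 m and y of stray0 in the frame of bay between -0.1 and 0.1 m and x of stray1 in the frame of bay between -0.075 and 0.08 m and y of stray1 in the frame of bay between -0.1 and 0.1 m and x of stray2 in the frame of bay between -0.075 and 0.08 m and y of stray2 in the frame of bay between -0.1 and 0.1 m), for 0.1 s.
At the end, for the whole second after the job is handed in: All seven offcuts lie at rest in the bay (origins inside the mouth line and walls, below 60 mm); the cup stands upright (0.1 rad) on the coaster, its axis within 17 mm of the coaster's centre; the sweeper stands upright (0.1 rad) on the table, its origin outside the bay; all let go (angle between each of cup, sweeper's own z axis and vertical below 0.1 rad and horizontal distance between cup and coaster below 0.017 m and height (world z) of cup below 0.009 m and contact force between the fingers and cup below 0.1 N and x of chip0 in the frame of bay between -0.075 and 0.08 m and y of chip0 in the frame of bay between -0.1 and 0.1 m and height (world z) of each of chip0, chip1, chip2, chip3, stray0, stray1, stray2 below 0.06 m and x of chip1 in the frame of bay between -0.075 and 0.08 m and y of chip1 in the frame of bay between -0.1 and 0.1 m and x of chip2 in the frame of bay between -0.075 and 0.08 m and y of chip2 in the frame of bay between -0.1 and 0.1 m and x of chip3 in the frame of bay between -0.075 and 0.08 m and y of chip3 in the frame of bay between -0.1 and 0.1 m and x of stray0 in the frame of bay between -0.075 and 0.08 m and y of stray0 in the frame of bay between -0.1 and 0.1 m and x of stray1 in the frame of bay between -0.075 and 0.08 m and y of stray1 in the frame of bay between -0.1 and 0.1 m and x of stray2 in the frame of bay between -0.075 and 0.08 m and y of stray2 in the frame of bay between -0.1 and 0.1 m and linear speed of each of chip0, chip1, chip2, chip3, stray0, stray1, stray2, cup, sweeper below 0.02 m/s and height (world z) of sweeper below 0.006 m and (x of sweeper in the frame of bay below -0.085 m or x of sweeper in the frame of bay above 0.09 m or y of sweeper in the frame of bay below -0.11 m or y of sweeper in the frame of bay above 0.11 m)); the robot touches nothing.
It fails at once if an offcut is handled with the fingers (contact force between the fingers and chip0 above 0.5 N or contact force between the fingers and chip1 above 0.5 N or contact force between the fingers and chip2 above 0.5 N or contact force between the fingers and chip3 above 0.5 N or contact force between the fingers and stray0 above 0.5 N or contact force between the fingers and stray1 above 0.5 N or contact force between the fingers and stray2 above 0.5 N).
It fails at once if the loose offcuts are pushed with the cup (contact force between cup and stray0 above 1 N or contact force between cup and stray1 above 1 N or contact force between cup and stray2 above 1 N).
It fails at once if the jar is shifted by more than 20 mm or tipped (distance of jar from where it was at the start of the episode above 0.02 m or angle between jar's own z axis and vertical above 0.35 rad).
It fails at once if the tree is shifted by more than 20 mm or tipped (distance of tree from where it was at the start of the episode above 0.02 m or angle between tree's own z axis and vertical above 0.35 rad).
It fails at once if the tape is shifted by more than 20 mm or tipped (distance of tape from where it was at the start of the episode above 0.02 m or angle between tape's own z axis and vertical above 0.35 rad).
It also fails if it takes over 72 s, if anything falls off the work surface, if the arm or the gripper's body presses on something with over 40 N, if the wrist force passes 120 N, or if a joint passes its speed limit or range.

## Working session

There is one attempt and no reset: what is moved stays moved. The work goes in short steps, Python scripts to look and compute and a tool call to move; the robot and the scene stay as the last step left them, time stands still between calls to the robot, and variables do not carry over. Pictures are saved under pics/ and viewed, at most 13 in all, crops included, and the job is handed in when it is done.

Besides the shell and the picture viewer there is one more tool, called after "Call:" as name(argument=value, ...) on one line, values as JSON. jog_arm: Moves the arm, as the interface text tells. Scaled input: -1 to 1 covers 0.025 m each way for a shift and 8 degrees each way for a turn. Its arguments: {"type":"object","properties":{"plan":{"type":"string"}},"required":["plan"]}

```bash
ls; mkdir -p pics
cat > h.py <<'E'
import numpy as np,cv2
from station import r
def save(n,f):
    p,d=r.capture(n); cv2.imwrite(f'pics/{f}.png',p[:,:,::-1]); np.save(f'pics/{f}.npy',d)
    c=r.get_calibration(n); np.savez(f'pics/{f}_c.npz',**{k:np.array(c[k]) for k in('mtx','distortion','extrinsics')}); return p,d
def world(f,uv,z=None):
    """pixel -> world by ray onto plane z, or by depth if z is None"""
    c=np.load(f'pics/{f}_c.npz'); uv=np.atleast_2d(np.array(uv,float))
    n=cv2.undistortPoints(uv[:,None],c['mtx'],c['distortion'])[:,0]
    ray=np.c_[n[:,0],-n[:,1],-np.ones(len(n))]; E=c['extrinsics']
    if z is None:
        d=np.load(f'pics/{f}.npy'); s=d[uv[:,1].astype(int),uv[:,0].astype(int)]
    else:
        s=(z-E[2,3])/(ray@E[:3,:3].T)[:,2]
    return (ray*s[:,None])@E[:3,:3].T+E[:3,3]
E
python3 - <<'E'
from h import *
for n in('scene','top'): 
    save(n,n+'0'); c=r.get_calibration(n); print(n,np.round(c['extrinsics'],3).tolist())
print(r.sense())
E
```

```text
pics
scene [[-0.821, -0.494, 0.286, 0.885], [0.571, -0.698, 0.432, 0.473], [-0.014, 0.518, 0.855, 1.051], [0.0, 0.0, 0.0, 1.0]]
top [[-0.069, 0.975, -0.213, 0.335], [-0.998, -0.068, 0.012, -0.031], [-0.003, 0.213, 0.977, 1.168], [0.0, 0.0, 0.0, 1.0]]
{'time_s': 0.1, 'joints': array([-6.18449726e+01,  2.20879159e+01,  3.90208373e-01, -2.52476067e-02,
       -6.84101769e+01, -1.48173264e+01]), 'joint_velocities': array([ 0.06653998, -0.09228584,  0.13460933,  0.07574298, -0.0537885 ,
       -0.03611362]), 'effort': array([-6.65953326e-05, -3.91690779e+01,  1.87935805e+01,  4.23188031e+00,
        1.35081861e-02, -6.91335185e-05]), 'tcp_pos': array([ 0.14407583, -0.60757107,  0.18607054]), 'ee_rot': array([[-9.73064746e-01, -2.30531390e-01, -5.27209236e-04],
       [-2.30531977e-01,  9.73062985e-01,  1.85344641e-03],
       [ 8.57302169e-05,  1.92506195e-03, -9.99998143e-01]]), 'wrist_force': array([-0.87025541,  0.2288196 , -0.07691734]), 'moment': array([ 0.01447158,  0.01429882, -0.02486814]), 'gripper_force': 0.0, 'gripper_width': 0.9988754983770277}
```

View pics/top0.png

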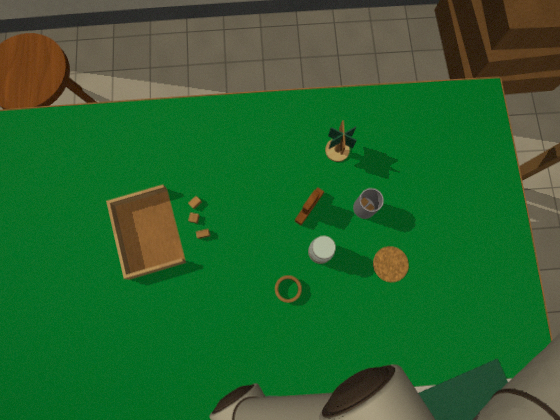

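View pics/scene0.png

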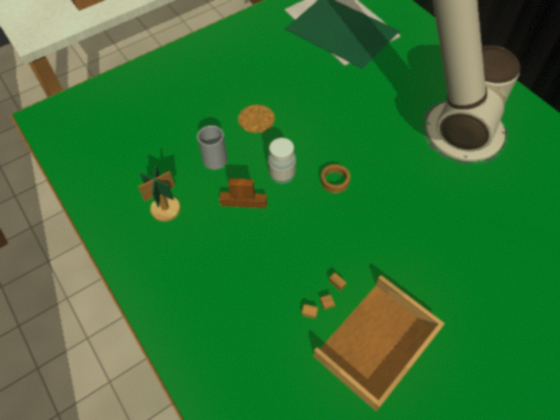

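The top view shows the bay at about (145,232), open to the right. The strays are at (195,202), (193,217) and (203,234), the sweeper at (309,206), the cup at (368,204), the coaster at (391,264), the jar at (322,250), the tape at (288,289) and the tree at (338,150). The scene view agrees: cup (212,147), sweeper (243,195), coaster (256,118).

```bash
cat > m.py <<'E'
from h import *
def blobs(f,amin=20):
    im=cv2.imread(f'pics/{f}.png'); hsv=cv2.cvtColor(im,cv2.COLOR_BGR2HSV)
    # table felt: green hue, saturated
    m=((hsv[...,0]>45)&(hsv[...,0]<85)&(hsv[...,1]>150)); m=(~m).astype(np.uint8)
    m=cv2.morphologyEx(m,cv2.MORPH_OPEN,np.ones((2,2),np.uint8))
    cs,_=cv2.findContours(m,cv2.RETR_EXTERNAL,cv2.CHAIN_APPROX_NONE)
    return [c for c in cs if amin<cv2.contourArea(c)<12000]
if __name__=='__main__':
  for f in('top0','scene0'):
    d=np.load(f'pics/{f}.npy'); print(f)
    for c in blobs(f):
        mk=np.zeros(d.shape,np.uint8); cv2.drawContours(mk,[c],-1,1,-1); v,u=np.nonzero(mk)
        W=world(f,np.c_[u,v]+0.0)
        (x,y),(w,h),a=cv2.minAreaRect(c); 
        top=np.percentile(W[:,2],95)
        R=cv2.minAreaRect(world(f,c[:,0]+0.0,max(top,0))[:,:2].astype(np.float32))
        print('px',round(x),round(y),'A',cv2.contourArea(c),'ztop',top.round(3),'rect@top',np.round(R[0],4),np.round(R[1],4),round(R[2],1))
E
python3 m.py
```

```text
top0
px 289 290 A 555.0 ztop 0.026 rect@top [ 0.3714 -0.0702] [0.0676 0.0692] 86.0
px 392 264 A 970.0 ztop 0.007 rect@top [ 0.4183 -0.3492] [0.0945 0.0934] 85.8
px 322 250 A 586.0 ztop 0.107 rect@top [ 0.4584 -0.1568] [0.0637 0.0722] 40.2
px 203 234 A 91.0 ztop 0.022 rect@top [0.5321 0.1471] [0.0219 0.0366] 5.7
px 194 218 A 76.0 ztop 0.019 rect@top [0.5784 0.1707] [0.0259 0.0268] 74.2
px 196 203 A 89.0 ztop 0.02 rect@top [0.6203 0.166 ] [0.0259 0.0326] 42.9
px 368 204 A 659.5 ztop 0.095 rect@top [ 0.5687 -0.2862] [0.0626 0.0881] 40.1
px 309 207 A 343.0 ztop 0.093 rect@top [ 0.573  -0.1357] [0.0252 0.1071] 51.2
px 145 233 A 5104.0 ztop 0.042 rect@top [0.5461 0.2962] [0.2255 0.1669] 12.8
px 338 142 A 506.5 ztop 0.123 rect@top [ 0.732  -0.2208] [0.0613 0.1124] 83.8
scene0
px 310 312 A 164.0 ztop 0.021 rect@top [0.6266 0.1771] [0.0284 0.0313] 53.2
px 328 302 A 142.0 ztop 0.019 rect@top [0.5838 0.181 ] [0.0298 0.0266] 73.8
px 380 341 A 8782.5 ztop 0.043 rect@top [0.5542 0.3077] [0.2285 0.1602] 12.8
px 338 282 A 167.0 ztop 0.023 rect@top [0.5391 0.1578] [0.0255 0.0372] 9.7
px 244 194 A 975.0 ztop 0.092 rect@top [ 0.6017 -0.1087] [0.077  0.1043] 54.6
px 162 199 A 1071.5 ztop 0.123 rect@top [ 0.7597 -0.1802] [0.1223 0.0755] 79.9
px 336 179 A 648.0 ztop 0.026 rect@top [ 0.3786 -0.0561] [0.0827 0.0675] 53.0
px 282 161 A 1089.5 ztop 0.107 rect@top [ 0.4873 -0.1252] [0.1301 0.0636] 54.4
px 213 148 A 1030.0 ztop 0.094 rect@top [ 0.5931 -0.2587] [0.1356 0.0648] 65.8
px 257 119 A 786.5 ztop 0.008 rect@top [ 0.4207 -0.3383] [0.0953 0.0978] 3.9
px 341 58 A 103.0 ztop 0.008 rect@top [ 0.0983 -0.3899] [0.07   0.0262] 87.7
px 395 39 A 57.5 ztop 0.006 rect@top [-0.0831 -0.365 ] [0.0493 0.021 ] 16.8
px 336 16 A 1724.0 ztop 0.009 rect@top [-0.     -0.5457] [0.1482 0.3067] 54.1
```

Run:
```python
from h import *
print(np.round(r.get_calibration('wrist')['extrinsics'],3).tolist())
for n in('scene','top','wrist'): 
    c=r.get_calibration(n); print(n,np.round(c['mtx'],1).tolist(),np.round(c['distortion'],4))
save('wrist','w0')
for f,px in(('top0',[[250,200],[200,150],[400,150],[240,330],[400,300]]),('scene0',[[300,230],[120,160],[200,260],[450,250],[330,110]])):
    print(f,world(f,px).round(4).tolist())
```

```text
[[-0.231, -0.936, -0.265, 0.071], [0.973, -0.221, -0.065, -0.627], [0.002, -0.273, 0.962, 0.385], [0.0, 0.0, 0.0, 1.0]]
scene [[520.8, 0.0, 282.9], [0.0, 520.8, 215.5], [0.0, 0.0, 1.0]] [0.0005 0.     0.     0.     0.    ]
top [[433.5, 0.0, 273.8], [0.0, 433.5, 210.2], [0.0, 0.0, 1.0]] [-0.0371  0.      0.      0.      0.    ]
wrist [[350.1, 0.0, 279.3], [0.0, 350.1, 213.4], [0.0, 0.0, 1.0]] [-0.0449  0.      0.      0.      0.    ]
top0 [[0.6229, 0.0181, 0.0017], [0.7802, 0.1522, -0.0011], [0.7403, -0.4173, -0.0006], [0.2767, 0.0646, -0.0024], [0.3236, -0.3631, -0.0028]]
scene0 [[0.5236, -0.0025, 0.0011], [0.7763, -0.433, -0.001], [0.7523, -0.0692, 0.0013], [0.2772, 0.2346, 0.0], [0.2416, -0.2561, 0.0015]]
```

View pics/w0.png

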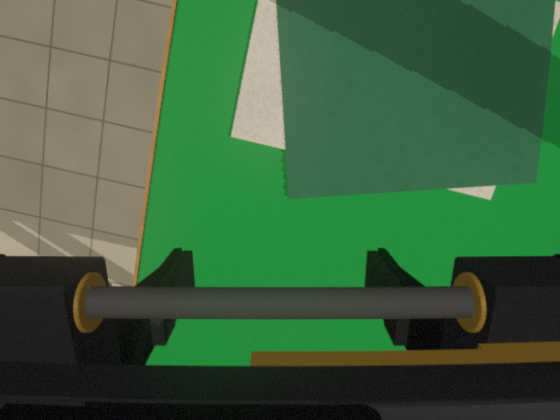

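The wrist view shows the mat corner at (289,198), with the fingers along the bottom of the picture. The top and scene cameras disagree by about 11 mm, so I'll use the wrist camera over the cup and coaster to decide between them.

Call:
jog_arm(plan="-0.9 0.35 -0.1 0 0 0 -1;-0.9 0.35 -0.1 0 0 0 -1;-0.9 0.35 -0.1 0 0 0 -1;-0.9 0.35 -0.1 0 0 0 -1;-0.9 0.35 -0.1 0 0 0 -1;-0.9 0.35 -0.1 0 0 0 -1;-0.9 0.35 -0.1 0 0 0 -1;-0.9 0.35 -0.1 0 0 0 -1;-0.9 0.35 -0.1 0 0 0 -1;-0.9 0.35 -0.1 0 0 0 -1")

```text
time_s: 1.15
tcp_pos: [0.3436, -0.4702, 0.2118]
ee_rot: [[-0.973, -0.231, -0.0], [-0.231, 0.973, 0.001], [0.0, 0.001, -1.0]]
wrist_force: [0.4, -0.3, -0.0]
gripper_width: 0.998
gripper_force: 0.0
```

Call:
jog_arm(plan="-0.9 0.35 -0.1 0 0 0 -1;-0.9 0.35 -0.1 0 0 0 -1;-0.9 0.35 -0.1 0 0 0 -1;-0.9 0.35 -0.1 0 0 0 -1;-0.9 0.35 -0.1 0 0 0 -1;-0.9 0.35 -0.1 0 0 0 -1;-0.9 0.35 -0.1 0 0 0 -1;-0.9 0.35 -0.1 0 0 0 -1;-0.9 0.35 -0.1 0 0 0 -1;0 0 0 0 0 0 -1")

```text
time_s: 2.15
tcp_pos: [0.5238, -0.3462, 0.234]
ee_rot: [[-0.972, -0.233, 0.0], [-0.233, 0.972, 0.0], [-0.0, 0.0, -1.0]]
wrist_force: [0.2, -0.8, 0.1]
gripper_width: 1.001
gripper_force: 0.0
```

```bash
cat >> h.py <<'E'
def log():
    s=r.sense(); open('log.txt','a').write(repr([list(s['joints']),list(s['tcp_pos']),s['ee_rot'].tolist()])+'\n')
    print('t',s['time_s'],'j',np.round(s['joints'],1),'p',np.round(s['tcp_pos'],4),'g',round(float(s['gripper_width']),3),'gf',np.round(s['gripper_force'],1),'F',np.round(s['wrist_force'],1)); print(np.round(s['ee_rot'],3).tolist()); return s
E
python3 - <<'E'
open('log.txt','w').write(repr([[-61.845,22.042,.453,0,-68.411,-14.817],[0.14407583,-0.60757107,0.18607054],[[-9.73064746e-01,-2.30531390e-01,-5.27209236e-04],[-2.30531977e-01,9.73062985e-01,1.85344641e-03],[8.57302169e-05,1.92506195e-03,-9.99998143e-01]]])+'\n')
from h import *
log(); save('wrist','w1')
E
```

```text
t 2.15 j [-18.7  20.8   5.3  -0.  -74.5 -57.8] p [ 0.5238 -0.3462  0.234 ] g 1.001 gf 0.0 F [ 0.2 -0.8  0.1]
[[-0.972, -0.233, 0.0], [-0.233, 0.972, 0.0], [-0.0, 0.0, -1.0]]
```

View pics/w1.png

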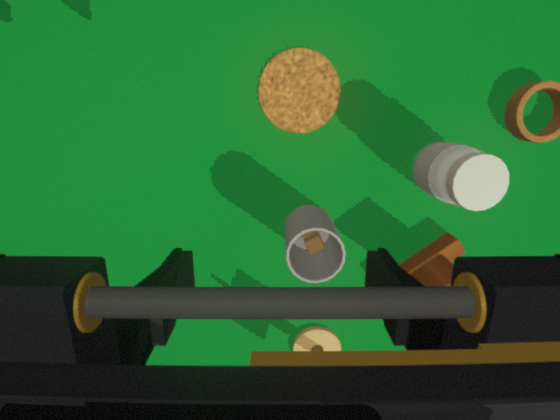

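The wrist view shows the coaster centred near (299,90), the cup rim at (316,251), the jar cap at (477,180) and the tape at (545,112). Next I'll triangulate these across the views.

Run:
```python
from h import *
def fit(f,box,z,cond):
    im=cv2.imread(f'pics/{f}.png'); hsv=cv2.cvtColor(im,cv2.COLOR_BGR2HSV).astype(int)
    m=np.zeros(hsv.shape[:2],np.uint8); x0,y0,x1,y1=box; m[y0:y1,x0:x1]=cond(hsv)[y0:y1,x0:x1]
    cs,_=cv2.findContours(m,cv2.RETR_EXTERNAL,cv2.CHAIN_APPROX_NONE); c=max(cs,key=cv2.contourArea)
    W=world(f,cv2.convexHull(c)[:,0]+0.0,z)[:,:2].astype(np.float32); (cx,cy),rr=cv2.minEnclosingCircle(W)
    return f,np.round([cx,cy,2*rr],4)
cork=lambda h:((h[...,0]<30)&(h[...,1]>80)).astype(np.uint8)
cap=lambda h:((h[...,1]<60)&(h[...,2]>135)).astype(np.uint8)
for b in(('w1',(250,40,350,140)),('top0',(365,240,415,290)),('scene0',(230,95,285,140))): print('coaster',fit(*b,0.004,cork))
for b in(('w1',(400,140,520,215)),('top0',(300,230,340,270)),('scene0',(262,130,302,190))): print('cap',fit(*b,0.105,cap))
# triangulate coaster centre across views: rays
def ray(f,uv):
    a,b=world(f,uv,0.0)[0],world(f,uv,.3)[0]; return a,(b-a)/np.linalg.norm(b-a)
def tri(l):
    A=np.zeros((3,3));bb=np.zeros(3)
    for f,uv in l:
        p,d=ray(f,uv);P=np.eye(3)-np.outer(d,d);A+=P;bb+=P@p
    x=np.linalg.solve(A,bb); return x.round(4),[np.round(np.linalg.norm((np.eye(3)-np.outer(ray(f,uv)[1],ray(f,uv)[1]))@(x-ray(f,uv)[0])),4) for f,uv in l]
print(tri([('w1',(299.5,90)),('top0',(391.5,264))]),tri([('w1',(299.5,90)),('scene0',(256.5,118.5))]))
print('cupw',world('w1',[[316,253]],.095), 'depth',world('w1',[[300,90],[477,180],[400,60]]).round(4).tolist())
```

```text
coaster ('w1', array([ 0.4184, -0.3493,  0.0958]))
coaster ('top0', array([ 0.4207, -0.3474,  0.0962]))
coaster ('scene0', array([ 0.4194, -0.3453,  0.0959]))
cap ('w1', array([ 0.4619, -0.1722,  0.0772]))
cap ('top0', array([ 0.4667, -0.1572,  0.061 ]))
cap ('scene0', array([ 0.4834, -0.131 ,  0.1207]))
(array([ 0.4183, -0.3489,  0.0109]), [np.float64(0.0008), np.float64(0.0008)]) (array([ 0.4167, -0.3488, -0.0027]), [np.float64(0.0002), np.float64(0.0002)])
cupw [[ 0.57521685 -0.29627524  0.095     ]] depth [[0.417, -0.3485, 0.0055], [0.4631, -0.1671, 0.1058], [0.3569, -0.2442, 0.0012]]
```

```bash
cat > band.py <<'E'
from h import *
V,U=np.mgrid[0:420,0:560]; UV=np.c_[U.ravel(),V.ravel()]
def band(f,c,rad,z0,z1):
    W=world(f,UV); k=(np.hypot(*(W[:,:2]-c).T)<rad)&(W[:,2]>z0)&(W[:,2]<z1); return W[k]
def circ(f,c,rad,z0,z1):
    w=band(f,c,rad,z0,z1); (x,y),q=cv2.minEnclosingCircle(w[:,:2].astype(np.float32)); return f,len(w),np.round([x,y,2*q,w[:,2].mean()],4)
def rect(f,c,rad,z0,z1):
    w=band(f,c,rad,z0,z1); R=cv2.minAreaRect(w[:,:2].astype(np.float32)); return f,len(w),np.round(R[0],4),np.round(R[1],4),round(R[2],1),w[:,2].max().round(4)
E
python3 - <<'E'
from band import *
for f in('w1','top0','scene0'):
    print('cup',circ(f,(.572,-.29),.055,.088,.105)); print('jar',circ(f,(.465,-.165),.06,.098,.115)); print('tape',circ(f,(.374,-.066),.06,.019,.033))
    try: print('handle',rect(f,(.574,-.135),.07,.084,.1)); print('foot',rect(f,(.574,-.135),.09,.024,.036))
    except Exception as e: print(e)
for f in('top0','scene0'):
    print('tree',circ(f,(.735,-.22),.08,.0,.13));
    for n,c in(('a',(.535,.15)),('b',(.58,.174)),('c',(.622,.17))): print(n,rect(f,c,.028,.011,.03))
    print('bay',rect(f,(.55,.30),.16,.035,.05))
E
```

```text
cup ('w1', 783, array([ 0.5779, -0.2962,  0.0626,  0.0943]))
jar ('w1', 2701, array([ 0.4646, -0.1631,  0.0575,  0.1058]))
tape ('w1', 990, array([ 0.3728, -0.07  ,  0.0702,  0.0243]))
handle ('w1', 61, array([ 0.5785, -0.1452]), array([0.0036, 0.0147]), 50.0, np.float64(0.0931))
foot ('w1', 577, array([ 0.5425, -0.1373]), array([0.1042, 0.0646]), 6.1, np.float64(0.0359))
cup ('top0', 111, array([ 0.5799, -0.2935,  0.0637,  0.0937]))
jar ('top0', 408, array([ 0.466 , -0.1596,  0.0562,  0.1046]))
tape ('top0', 225, array([ 0.3736, -0.0663,  0.0699,  0.0233]))
handle ('top0', 155, array([ 0.5908, -0.1407]), array([0.018 , 0.0558]), 50.5, np.float64(0.0967))
foot ('top0', 149, array([ 0.591, -0.141]), array([0.0221, 0.111 ]), 50.9, np.float64(0.0355))
cup ('scene0', 160, array([ 0.5793, -0.2939,  0.0657,  0.0929]))
jar ('scene0', 398, array([ 0.4672, -0.1594,  0.0623,  0.1047]))
tape ('scene0', 251, array([ 0.3746, -0.0645,  0.0741,  0.0236]))
handle ('scene0', 197, array([ 0.5919, -0.1397]), array([0.0202, 0.0551]), 51.4, np.float64(0.0962))
foot ('scene0', 323, array([ 0.5633, -0.138 
[... 230 characters left out ...]
([0.5815, 0.1753]), array([0.0235, 0.0242]), 73.2, np.float64(0.0211))
c ('top0', 85, array([0.6242, 0.1718]), array([0.0209, 0.0289]), 41.6, np.float64(0.0243))
bay ('top0', 698, array([0.5505, 0.3029]), array([0.2181, 0.1606]), 12.7, np.float64(0.0475))
tree ('scene0', 2460, array([ 0.7348, -0.2196,  0.16  ,  0.038 ]))
a ('scene0', 145, array([0.5371, 0.1518]), array([0.02  , 0.0346]), 8.5, np.float64(0.0251))
b ('scene0', 133, array([0.5834, 0.1754]), array([0.0251, 0.0238]), 74.1, np.float64(0.0207))
c ('scene0', 146, array([0.6193, 0.1747]), array([0.0287, 0.046 ]), 63.9, np.float64(0.0229))
bay ('scene0', 1248, array([0.5508, 0.3034]), array([0.2191, 0.1575]), 12.8, np.float64(0.0474))
```

Call:
jog_arm(plan="0 0 0 0 -0.9 0 -1;0 0 0 0 -0.9 0 -1;0 0 0 0 -0.9 0 -1;0 0 0 0 -0.9 0 -1;0 0 0 0 -0.9 0 -1;0 0 0 0 -0.9 0 -1;0 0 0 0 -0.9 0 -1;0 0 0 0 -0.9 0 -1;0 0 0 0 -0.9 0 -1;0 0 0 0 0 0 -1")

```text
time_s: 3.2
tcp_pos: [0.518, -0.3497, 0.2301]
ee_rot: [[-0.419, -0.223, 0.88], [-0.087, 0.975, 0.205], [-0.904, 0.009, -0.428]]
wrist_force: [-0.2, 0.3, -0.6]
gripper_width: 1.002
gripper_force: 0.0
```

```bash
cat >> h.py <<'E'
def delta(target,R=None):
    """shift to target in tool axes, units of 25 mm; optional turn (rotvec, tool axes, units of 8 deg)"""
    from scipy.spatial.transform import Rotation as Q
    s=r.sense(); E=s['ee_rot']; print('shift',np.round(E.T@(np.array(target)-s['tcp_pos'])/.025,2))
    if R is not None: print('turn',np.round(np.degrees(Q.from_matrix(E.T@R).as_rotvec())/8,2))
def sidepose(a,p,roll=0):
    """tool z at azimuth a, pitched p below level, x down side, y level; roll about tool z (deg)"""
    from scipy.spatial.transform import Rotation as Q
    a,p=np.radians([a,p]); z=np.array([np.cos(a)*np.cos(p),np.sin(a)*np.cos(p),-np.sin(p)]); y=np.array([-np.sin(a),np.cos(a),0])
    return np.c_[np.cross(y,z),y,z]@Q.from_rotvec([0,0,np.radians(roll)]).as_matrix()
E
python3 - <<'E'
from h import *
log(); R=sidepose(13.4,25); print(R.round(3).tolist())
g=np.array([.5785,-.295,.06])+.019*R[:,2]; delta(g-.11*R[:,2],R)
E
```

```text
t 3.2 j [-57.2  16.6  -9.9 -73.8 -62.5  17.5] p [ 0.518  -0.3497  0.2301] g 1.002 gf 0.0 F [-0.2  0.3 -0.6]
[[-0.419, -0.223, 0.88], [-0.087, 0.975, 0.205], [-0.904, 0.009, -0.428]]
[[-0.411, -0.232, 0.882], [-0.098, 0.973, 0.21], [-0.906, 0.0, -0.423]]
shift [4.96 1.51 1.85]
turn [-0.03 -0.04 -0.09]
```

Call:
jog_arm(plan="0.8 0.25 0.3 0 0 -0.09 -1;0.8 0.25 0.3 0 0 0 -1;0.8 0.25 0.3 0 0 0 -1;0.8 0.25 0.3 0 0 0 -1;0.8 0.25 0.3 0 0 0 -1;0.8 0.25 0.3 0 0 0 -1;0.2 0 0 0 0 0 -1;0 0 0 0 0 0 -1;0 0 0 0 0 0 -1;0 0 0 0 0 0 -1")

```text
time_s: 4.2
tcp_pos: [0.5017, -0.316, 0.1034]
ee_rot: [[-0.41, -0.237, 0.881], [-0.113, 0.972, 0.208], [-0.905, -0.014, -0.425]]
wrist_force: [0.3, -0.6, 0.4]
gripper_width: 0.999
gripper_force: 0.0
```

Run:
```python
from h import *
log(); R=sidepose(13.4,25)
g=np.array([.5785,-.295,.06])+.019*R[:,2]; delta(g,R); save('wrist','w2')
```

```text
t 4.2 j [-60.   27.2 -19.  -83.  -60.9  41.5] p [ 0.5017 -0.316   0.1034] g 0.999 gf 0.0 F [ 0.3 -0.6  0.4]
[[-0.41, -0.237, 0.881], [-0.113, 0.972, 0.208], [-0.905, -0.014, -0.425]]
shift [0.21 0.12 4.38]
turn [-0.01 -0.02  0.11]
```

View pics/w2.png

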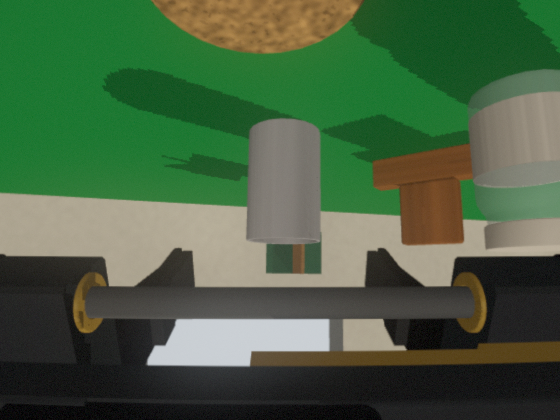

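The wrist view is upside down. The cup stands centred between the fingers at column 284, and the jar on the right is clear. Next I approach and grip.

Call:
jog_arm(plan="0.2 0.1 0.7 0 0 0.1 -1;0 0 0.75 0 0 0 -1;0 0 0.75 0 0 0 -1;0 0 0.75 0 0 0 -1;0 0 0.75 0 0 0 -1;0 0 0.7 0 0 0 -1;0 0 0 0 0 0 -1;0 0 0 0 0 0 1;0 0 0 0 0 0 1;0 0 0 0 0 0 1")

```text
time_s: 5.25
tcp_pos: [0.595, -0.291, 0.0509]
ee_rot: [[-0.414, -0.23, 0.881], [-0.097, 0.973, 0.208], [-0.905, 0.001, -0.426]]
wrist_force: [0.0, -0.6, -0.1]
gripper_width: 0.812
gripper_force: 0.0
```

Call:
jog_arm(plan="0 0 0 0 0 0 1;0 0 0 0 0 0 1;0 0 0 0 0 0 1;-0.3 0 -0.15 0 0 0 1;-0.8 0 -0.37 0 0 0 1;-0.8 0 -0.37 0 0 0 1;-0.8 0 -0.37 0 0 0 1;-0.8 0 -0.37 0 0 0 1;-0.8 0 -0.37 0 0 0 1;0 0 0 0 0 0 1")

```text
time_s: 6.25
tcp_pos: [0.5968, -0.291, 0.1735]
ee_rot: [[-0.41, -0.231, 0.882], [-0.103, 0.973, 0.207], [-0.906, -0.006, -0.423]]
wrist_force: [1.3, -0.4, -2.2]
gripper_width: 0.598
gripper_force: 28.3
```

Run:
```python
from h import *
log(); save('scene','s1')
```

```text
t 6.25 j [-48.2  21.5 -12.8 -82.4 -53.4  25.6] p [ 0.5968 -0.291   0.1735] g 0.598 gf 28.3 F [ 1.3 -0.4 -2.2]
[[-0.41, -0.231, 0.882], [-0.103, 0.973, 0.207], [-0.906, -0.006, -0.423]]
```

View pics/s1.png

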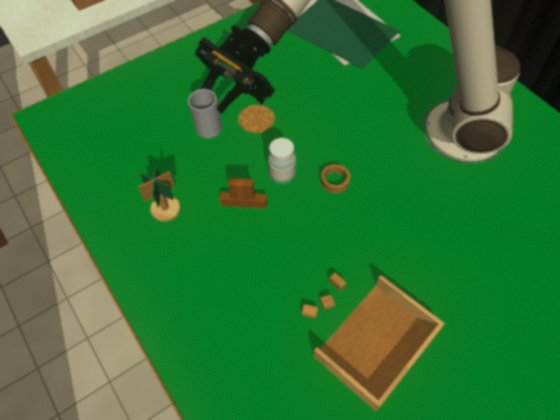

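The cup is gripped at 28 N and lifted to about (205,113) in the scene view. Next I carry it round the base axis to the bay.

Call:
jog_arm(plan="-0.5 0.7 0.4 -0.23 0 -0.11 1;-0.5 0.7 0.4 -0.23 0 -0.11 1;-0.5 0.7 0.4 -0.23 0 -0.11 1;-0.5 0.7 0.4 -0.23 0 -0.11 1;-0.5 0.7 0.4 -0.23 0 -0.11 1;-0.5 0.7 0.4 -0.23 0 -0.11 1;-0.5 0.7 0.4 -0.23 0 -0.11 1;-0.25 0.72 0.53 -0.23 0 -0.11 1;-0.25 0.72 0.53 -0.23 0 -0.11 1;-0.25 0.72 0.53 -0.23 0 -0.11 1")

```text
time_s: 7.3
tcp_pos: [0.6607, -0.0723, 0.2163]
ee_rot: [[-0.356, -0.556, 0.751], [-0.236, 0.831, 0.503], [-0.904, 0.002, -0.428]]
wrist_force: [0.1, -0.3, -1.8]
gripper_width: 0.606
gripper_force: 28.3
```

Call:
jog_arm(plan="-0.25 0.72 0.53 -0.23 0 -0.11 1;-0.25 0.72 0.53 -0.23 0 -0.11 1;-0.25 0.72 0.53 -0.23 0 -0.11 1;-0.25 0.72 0.53 -0.23 0 -0.11 1;-0.25 0.72 0.53 -0.23 0 -0.11 1;-0.25 0.72 0.53 -0.23 0 -0.11 1;-0.25 0.72 0.53 -0.23 0 -0.11 1;-0.25 0.72 0.53 -0.23 0 -0.11 1;-0.25 0.72 0.53 -0.23 0 -0.11 1;-0.25 0.72 0.53 -0.23 0 -0.11 1")

```text
time_s: 8.3
tcp_pos: [0.6453, 0.1577, 0.2159]
ee_rot: [[-0.251, -0.811, 0.529], [-0.347, 0.585, 0.733], [-0.904, 0.0, -0.428]]
wrist_force: [0.2, 0.1, -1.3]
gripper_width: 0.601
gripper_force: 28.3
```

Run:
```python
from h import *
log(); R=sidepose(65,-15)
B=np.array([.5515,.2992,0]);bx=np.array([-.2215,.975,0]);by=np.array([-.975,-.2215,0])
g=B-.0*bx-.05*by+[0,0,.175]; print('g',g); delta(g+.019*sidepose(65,25)[:,2],sidepose(65,25)); delta(g+.019*R[:,2],R)
```

```text
t 8.3 j [ -7.1  17.9 -10.1 -77.6 -54.3  17.4] p [0.6453 0.1577 0.2159] g 0.601 gf 28.3 F [ 0.2  0.1 -1.3]
[[-0.251, -0.811, 0.529], [-0.347, 0.585, 0.733], [-0.904, 0.0, -0.428]]
g [0.60025  0.310275 0.175   ]
shift [-0.19  5.16  4.97]
turn [-1.23 -0.05 -0.58]
shift [-0.67  5.17  4.79]
turn [-1.38 -5.03 -0.13]
```

Call:
jog_arm(plan="0 0.74 0.71 -0.18 0 -0.08 1;0 0.74 0.71 -0.18 0 -0.08 1;0 0.74 0.71 -0.18 0 -0.08 1;0 0.74 0.71 -0.18 0 -0.08 1;0 0.74 0.71 -0.18 0 -0.08 1;0 0.74 0.71 -0.18 0 -0.08 1;0 0.74 0.71 -0.18 0 -0.08 1;0 0 0 0 -0.9 0 1;0 0 0 0 -0.9 0 1;0 0 0 0 -0.9 0 1")

```text
time_s: 9.3
tcp_pos: [0.5938, 0.3194, 0.1647]
ee_rot: [[-0.026, -0.906, 0.422], [-0.054, 0.422, 0.905], [-0.998, 0.001, -0.06]]
wrist_force: [-0.4, 0.4, -2.4]
gripper_width: 0.604
gripper_force: 28.4
```

Call:
jog_arm(plan="0 0 0 0 -0.9 0 1;0 0 0 0 -0.9 0 1;0 0 0 0 -0.5 0 1;0 0 0 0 0 0 1;0 0 0 0 0 0 1;0 0 0 0 0 0 1;0 0 0 0 0 0 1;0 0 0 0 0 0 1;0 0 0 0 0 0 1;0 0 0 0 0 0 1")

```text
time_s: 10.3
tcp_pos: [0.5939, 0.3199, 0.1658]
ee_rot: [[0.107, -0.907, 0.407], [0.231, 0.421, 0.877], [-0.967, -0.0, 0.255]]
wrist_force: [0.0, -0.0, -1.5]
gripper_width: 0.602
gripper_force: 28.4
```

Run:
```python
from h import *
log(); R=sidepose(65,-15)
B=np.array([.5515,.2992,0]);bx=np.array([-.2215,.975,0]);by=np.array([-.975,-.2215,0])
g=B-.05*by+[0,0,.175]; delta(g+.019*R[:,2],R)
```

```text
t 10.3 j [  -5.5   49.8  -18.5 -113.3  -96.8   69.5] p [0.5939 0.3199 0.1658] g 0.602 gf 28.4 F [ 0.  -0.  -1.5]
[[0.107, -0.907, 0.407], [0.231, 0.421, 0.877], [-0.967, -0.0, 0.255]]
shift [-0.42 -0.4   0.62]
turn [ 0.02 -0.03 -0.  ]
```

Run:
```python
from h import *
R=sidepose(65,5)
B=np.array([.5515,.2992,0]);bx=np.array([-.2215,.975,0]);by=np.array([-.975,-.2215,0])
g=B+.01*bx-.055*by+[0,0,.18]; delta(g+.019*R[:,2],R)
```

```text
shift [-0.24 -0.31  1.05]
turn [ 0.02  2.47 -0.  ]
```

Call:
jog_arm(plan="-0.1 -0.1 0.35 0 0.82 0 1;-0.1 -0.1 0.35 0 0.82 0 1;-0.1 -0.1 0.35 0 0.82 0 1;0 0 0 0 0 -1 1;0 0 0 0 0 -1 1;0 0 0 0 0 -1 1;0 0 0 0 0 -1 1;0 0 0 0 0 -1 1;0 0 0 0 0 -1 1;0 0 0 0 0 -1 1")

```text
time_s: 11.3
tcp_pos: [0.6107, 0.3392, 0.1762]
ee_rot: [[0.734, -0.534, 0.419], [-0.393, 0.169, 0.904], [-0.554, -0.828, -0.086]]
wrist_force: [0.5, -0.2, -1.8]
gripper_width: 0.6
gripper_force: 28.5
```

Run:
```python
from h import *
log()
```

```text
t 11.3 j [  -1.5   34.   -16.3 -105.3  -71.4  108.1] p [0.6107 0.3392 0.1762] g 0.6 gf 28.5 F [ 0.5 -0.2 -1.8]
[[0.734, -0.534, 0.419], [-0.393, 0.169, 0.904], [-0.554, -0.828, -0.086]]
```

```bash
cat > kin.py <<'E'
import numpy as np
from scipy.spatial.transform import Rotation as Q
from scipy.optimize import least_squares
L=[eval(l) for l in open('log.txt')]
def rots(j,s4,s6):
    A=Q.from_euler('z',j[0],degrees=True).as_matrix(); B=A@Q.from_euler('y',j[1],degrees=True).as_matrix()
    C=B@Q.from_euler('y',-j[2],degrees=True).as_matrix(); D=C@Q.from_euler('x',s4*j[3],degrees=True).as_matrix()
    E=D@Q.from_euler('y',-j[4],degrees=True).as_matrix(); F=E@Q.from_euler('x',s6*j[5],degrees=True).as_matrix(); return A,B,C,D,E,F
def best():
    out=[]
    for s4 in(1,-1):
        for s6 in(1,-1):
            M=sum(rots(j,s4,s6)[5].T@np.array(R) for j,p,R in L); U,_,Vt=np.linalg.svd(M); T=U@Vt
            e=max(np.degrees(Q.from_matrix((rots(j,s4,s6)[5]@T).T@np.array(R)).magnitude()) for j,p,R in L); out.append((e,s4,s6,T))
    return min(out,key=lambda o:o[0])
e,s4,s6,T=best()
rows=[];b=[]
for j,p,R in L:
    A,B,C,D,E,F=rots(j,s4,s6)
    # lengths: A(x,y), z height, B z, C (x,z), E (x,y)
    rows.append(np.c_[A[:,:2],[0,0,1],B[:,2],C[:,0],C[:,2],E[:,0],E[:,1]]); b.append(p)
A_=np.vstack(rows); b=np.hstack(b); X=np.linalg.lstsq(A_,b,rcond=1e-3)[0]
def fk(j):
    A,B,C,D,E,F=rots(j,s4,s6); return np.c_[A[:,:2],[0,0,1],B[:,2],C[:,0],C[:,2],E[:,0],E[:,1]]@X, F@T
def ik(p,R,j0):
    f=lambda j:(lambda P,M:np.r_[(P-p)*10,Q.from_matrix(M.T@R).as_rotvec()])(*fk(j))
    s=least_squares(f,j0,x_scale=10.); return s.x,np.abs(s.fun).max()
if __name__=='__main__':
    print(e,s4,s6,T.round(2).tolist()); print(X.round(3),'res',np.abs(A_@X-b).max())
E
python3 - <<'E'
from kin import *
print(e,s4,s6); print(X.round(3),np.abs(A_@X-b).max())
from h import sidepose
j0=L[-1][0]; G=np.array(L[-1][1])-.019*np.array(L[-1][2])[:,2]
for z in(.18,.21):
  for a in(25,45,65,85):
    for p in(-15,5,25,35):
      G[2]=z; R=sidepose(a,p); j,er=ik(G+.019*R[:,2],R,[j0[0],j0[1],j0[2],j0[3],j0[4],50]); print(z,a,p,j.round(0),round(er,3))
E
```

```text
0.09697176068701192 -1 -1
[-0.001 -0.     0.161  0.565  0.422 -0.     0.342 -0.159] 0.00048344499427777077
0.18 25 -15 [   7.   52.  -45. -161. -112.   92.] 0.0
0.18 25 5 [   6.   33.  -47. -161.  -76.   87.] 0.0
0.18 25 25 [  10.   18.  -35. -151.  -30.   71.] 0.0
0.18 25 35 [  21.   14.  -20. -118.   -3.   30.] 0.037
0.18 45 -15 [  -2.   49.  -32. -135.  -99.   84.] 0.0
0.18 45 5 [  -1.   32.  -32. -129.  -67.   70.] 0.0
0.18 45 25 [  11.   18.  -20. -104.  -32.   33.] 0.0
0.18 45 35 [ 26.  15. -16. -69. -17. -11.] 0.0
0.18 65 -15 [  -4.   48.  -17. -116.  -95.   67.] 0.0
0.18 65 5 [  -1.   34.  -16. -105.  -71.   52.] 0.0
0.18 65 25 [  9.  23. -11. -84. -49.  24.] 0.0
0.18 65 35 [ 17.  20.  -8. -68. -42.   4.] 0.0
0.18 85 -15 [  -2.   50.   -1. -102. -100.   51.] 0.0
0.18 85 5 [  0.  39.  -1. -90. -83.  40.] 0.0
0.18 85 25 [  8.  30.   1. -73. -68.  22.] 0.0
0.18 85 35 [ 13.  26.   2. -62. -62.  11.] 0.0
0.21 25 -15 [   7.   47.  -46. -162. -108.   91.] 0.0
0.21 25 5 [   6.   28.  -46. -160.  -70.   85.] 0.0
0.21 25 25 [  11.   14.  -31. -146.  -23.   64.] 0.0
0.21 25 35 [  19.   12.  -21. -126.   -3.   39.] 0.064
0.21 45 -15 [  -2.   45.  -33. -135.  -96.   81.] 0.0
0.21 45 5 [  -0.   27.  -31. -128.  -64.   65.] 0.0
0.21 45 25 [ 13.  15. -18. -97. -29.  23.] 0.0
0.21 45 35 [ 29.  12. -16. -58. -15. -23.] 0.0
0.21 65 -15 [  -4.   44.  -17. -116.  -93.   64.] 0.0
0.21 65 5 [  -1.   30.  -16. -104.  -70.   47.] 0.0
0.21 65 25 [ 10.  20. -10. -81. -49.  18.] 0.0
0.21 65 35 [ 18.  17.  -7. -64. -42.  -1.] 0.0
0.21 85 -15 [  -2.   47.   -2. -102.  -99.   48.] 0.0
0.21 85 5 [  0.  36.  -1. -89. -83.  36.] 0.0
0.21 85 25 [  8.  27.   2. -71. -69.  19.] 0.0
0.21 85 35 [ 14.  24.   3. -60. -63.   8.] 0.0
```

Run:
```python
from kin import *
from h import *
B=np.array([.5515,.2992,0]);bx=np.array([-.2215,.975,0]);by=np.array([-.975,-.2215,0])
g=B+.025*bx-.055*by+[0,0,.178]
for roll in(-54,-90,-126):
    R=sidepose(85,-5,roll); print(ik(g+.019*R[:,2],R,L[-1][0])[0].round(1)); 
    delta(g+.019*R[:,2],R)
R=sidepose(85,-5,-90);print(R.round(3).tolist())
```

```text
[ -0.4  44.4  -2.  -96.8 -90.4 100.5]
shift [-0.6   0.19  0.39]
turn [-0.41 -2.74  0.28]
[ -0.4  44.4  -2.  -96.8 -90.4 136.5]
shift [-0.6   0.19  0.39]
turn [ 0.46 -2.77 -4.17]
[ -0.4  44.4  -2.  -96.8 -90.4 172.5]
shift [-0.6   0.19  0.39]
turn [ 1.36 -2.62 -8.6 ]
[[0.996, 0.008, 0.087], [-0.087, 0.087, 0.992], [-0.0, -0.996, 0.087]]
```

Call:
jog_arm(plan="-0.2 0.06 0.13 -0.14 -0.91 0.09 1;-0.2 0.06 0.13 -0.14 -0.91 0.09 1;-0.2 0.06 0.13 -0.14 -0.91 0.09 1;0 0 0 0 0 -1 1;0 0 0 0 0 -1 1;0 0 0 0 0 -1 1;0 0 0 0 0 -1 1;0 0 0 0 0 -1 1;0 0 0 0 0 -1 1;0 0 0 0 0 -1 1")

```text
time_s: 12.3
tcp_pos: [0.5998, 0.3531, 0.1808]
ee_rot: [[0.933, 0.349, 0.088], [-0.113, 0.051, 0.992], [0.342, -0.936, 0.087]]
wrist_force: [-0.4, -0.7, -1.2]
gripper_width: 0.599
gripper_force: 28.5
```

Call:
jog_arm(plan="0 0 0 0 0 -1 1;0 0 0 0 0 -1 1;0 0 0 0 0 0 1;0 0 0 0 0 0 1;0 0 0 0 0 0 1;0 0 0 0 0 0 1;0 0 0 0 0 0 1;0 0 0 0 0 0 1;0 0 0 0 0 0 1;0 0 0 0 0 0 1")

```text
time_s: 13.3
tcp_pos: [0.6002, 0.3532, 0.1809]
ee_rot: [[0.804, 0.588, 0.089], [-0.123, 0.018, 0.992], [0.582, -0.809, 0.087]]
wrist_force: [0.0, -0.3, -0.2]
gripper_width: 0.603
gripper_force: 28.4
```

Run:
```python
from h import *
log(); a,_=save('scene','s2'); b,_=save('top','t2')
cv2.imwrite('pics/c2.png',np.hstack([cv2.resize(a[180:420,240:500,::-1],(400,369)),cv2.resize(b[150:330,60:255,::-1],(400,369))]))
```

```text
t 13.3 j [ -0.5  44.2  -2.2 -96.8 -90.5 172.3] p [0.6002 0.3532 0.1809] g 0.603 gf 28.4 F [ 0.  -0.3 -0.2]
[[0.804, 0.588, 0.089], [-0.123, 0.018, 0.992], [0.582, -0.809, 0.087]]
```

View pics/c2.png

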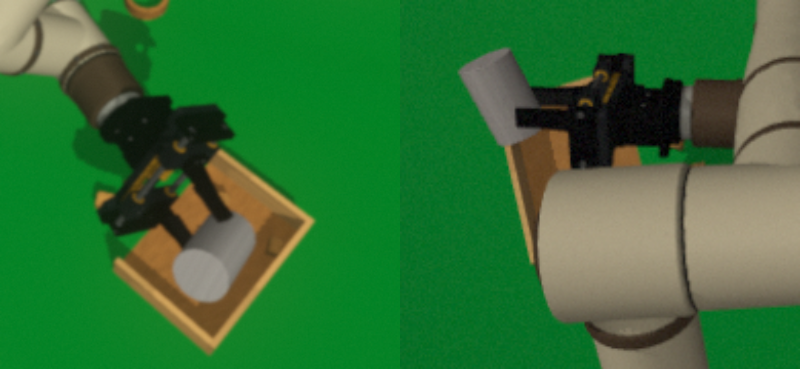

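The scene view shows the cup tipped with its mouth over the bay and an offcut lying near the back wall. The wrist load has also dropped, so the cup has probably emptied. I'll roll it back upright.

Call:
jog_arm(plan="0 0 0 0 0 1 1;0 0 0 0 0 1 1;0 0 0 0 0 1 1;0 0 0 0 0 1 1;0 0 0 0 0 1 1;0 0 0 0 0 1 1;0 0 0 0 0 1 1;0 0 0 0 0 1 1;0 0 0 0 0 1 1;0 0 0 0 0 1 1")

```text
time_s: 14.4
tcp_pos: [0.6002, 0.3532, 0.1809]
ee_rot: [[0.715, -0.694, 0.089], [-0.003, 0.124, 0.992], [-0.699, -0.71, 0.087]]
wrist_force: [0.1, -1.2, -1.3]
gripper_width: 0.599
gripper_force: 28.5
```

Call:
jog_arm(plan="0 0 0 0 0 1 1;0 0 0 0 0 1 1;0 0 0 0 0 1 1;0 0 0 0 0 1 1;0 0 0 0 0 1 1;0 0 0 0 0 0.75 1;0 0 0 0 1 0 1;0 0 0 0 1 0 1;0 0 0 0 1 0 1;0 0 0 0 0.75 0 1")

```text
time_s: 15.4
tcp_pos: [0.6011, 0.3529, 0.1834]
ee_rot: [[-0.038, -0.996, 0.081], [-0.424, 0.09, 0.901], [-0.905, -0.0, -0.426]]
wrist_force: [0.9, 0.5, -0.8]
gripper_width: 0.6
gripper_force: 28.4
```

Run:
```python
from h import *
log(); delta([.6453,.1577,.22],sidepose(54,25)); a,_=save('scene','s3')
cv2.imwrite('pics/c3.png',cv2.resize(a[180:420,240:500,::-1],(780,720))[:600])
```

```text
t 15.4 j [  9.2  28.3   1.1 -72.6 -66.8  20.4] p [0.6011 0.3529 0.1834] g 0.6 gf 28.4 F [ 0.9  0.5 -0.8]
[[-0.038, -0.996, 0.081], [-0.424, 0.09, 0.901], [-0.905, -0.0, -0.426]]
shift [ 1.92 -2.46 -7.52]
turn [ 3.49 -0.02  1.64]
```

View pics/c3.png

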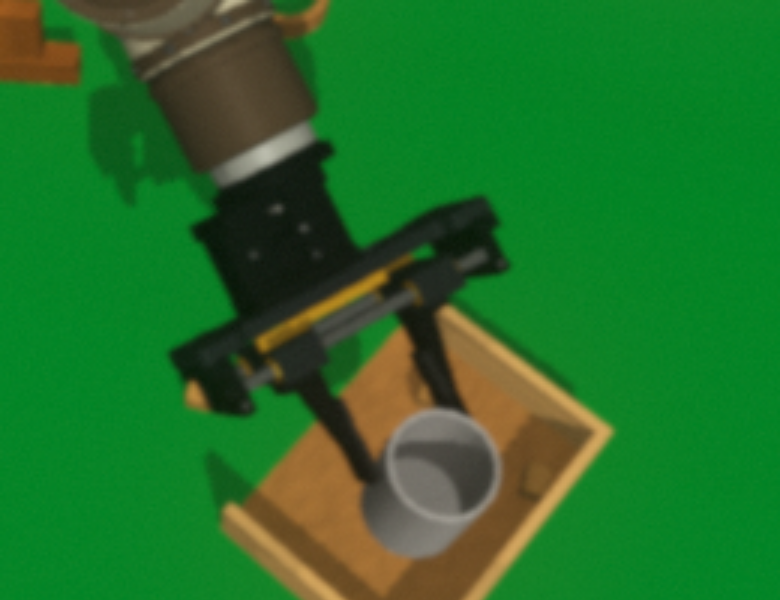

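The cup is empty and upright in the scene crop, and the offcuts are in the bay. Next I carry it back towards the coaster.

Call:
jog_arm(plan="0.1 -0.55 -0.85 0.43 0 0.2 1;0.1 -0.5 -0.88 0.43 0 0.2 1;0.15 -0.45 -0.92 0.43 0 0.2 1;0.2 -0.4 -0.95 0.43 0 0.2 1;0.2 -0.3 -0.97 0.43 0 0.2 1;0.2 -0.2 -1 0.43 0 0.2 1;0.2 -0.1 -1 0.43 0 0.2 1;0.2 0 -1 0.43 0 0.2 1;0.25 -0.72 -0.53 0.23 0 0.11 1;0.25 -0.72 -0.53 0.23 0 0.11 1")

```text
time_s: 16.45
tcp_pos: [0.6118, 0.1198, 0.2306]
ee_rot: [[-0.273, -0.771, 0.576], [-0.324, 0.637, 0.699], [-0.906, 0.004, -0.424]]
wrist_force: [0.8, 0.8, -0.8]
gripper_width: 0.602
gripper_force: 28.4
```

Call:
jog_arm(plan="0.25 -0.72 -0.53 0.23 0 0.11 1;0.25 -0.72 -0.53 0.23 0 0.11 1;0.25 -0.72 -0.53 0.23 0 0.11 1;0.25 -0.72 -0.53 0.23 0 0.11 1;0.25 -0.72 -0.53 0.23 0 0.11 1;0.25 -0.72 -0.53 0.23 0 0.11 1;0.25 -0.72 -0.53 0.23 0 0.11 1;0.25 -0.72 -0.53 0.23 0 0.11 1;0.25 -0.72 -0.53 0.23 0 0.11 1;0.25 -0.72 -0.53 0.23 0 0.11 1")

```text
time_s: 17.45
tcp_pos: [0.621, -0.111, 0.2287]
ee_rot: [[-0.372, -0.5, 0.782], [-0.207, 0.866, 0.456], [-0.905, 0.007, -0.426]]
wrist_force: [-0.6, 0.6, -1.1]
gripper_width: 0.599
gripper_force: 28.4
```

Run:
```python
from h import *
s=log(); from kin import *
c=np.array([.4188,-.3485,0])
for a in(5,15,25):
    R=sidepose(a,25); 
    for z in(.17,.066): print(a,z,ik(c+[0,0,z]+.019*R[:,2],R,L[-1][0]))
    delta(c+[0,0,.17]+.019*R[:,2],R)
```

```text
t 17.45 j [-32.4  14.4 -13.3 -77.1 -55.5  16.9] p [ 0.621  -0.111   0.2287] g 0.599 gf 28.4 F [-0.6  0.6 -1.1]
[[-0.372, -0.5, 0.782], [-0.207, 0.866, 0.456], [-0.905, 0.007, -0.426]]
5 0.17 (array([-67.33888577,  17.79045832, -22.24886839, -80.3676825 ,
       -61.1504604 ,  33.61426453]), np.float64(4.923759538977279e-08))
5 0.066 (array([-70.15937907,  31.47584189, -24.97812594, -87.39048989,
       -61.27575991,  52.48112216]), np.float64(2.7700064464397656e-12))
shift [ 7.13 -4.49 -8.95]
turn [ 2.86 -0.04  1.28]
15 0.17 (array([-66.64855196,  21.28647026, -16.60355571, -74.26884476,
       -68.68045539,  33.05948426]), np.float64(6.729832247032164e-09))
15 0.066 (array([-68.30803646,  33.3801233 , -18.9308628 , -79.01869376,
       -66.4777374 ,  48.53586467]), np.float64(8.326672684688674e-15))
shift [ 7.11 -4.37 -8.91]
turn [ 1.72 -0.03  0.75]
25 0.17 (array([-65.39332609,  24.81802743, -10.76488169, -69.03721434,
       -76.0549261 ,  33.08095127]), np.float64(2.0965850167087297e-08))
25 0.066 (array([-66.29240627,  35.6607206 , -12.95841035, -71.99004669,
       -72.31996468,  46.08506234]), np.float64(7.827072323607354e-14))
shift [ 7.1  -4.26 -8.89]
turn [ 0.59 -0.03  0.22]
```

Call:
jog_arm(plan="0.45 -0.55 -0.95 0.17 0 0.075 1;0.45 -0.55 -0.95 0.17 0 0.075 1;0.45 -0.5 -0.98 0.17 0 0.075 1;0.45 -0.5 -0.98 0.17 0 0.075 1;0.45 -0.45 -1 0.17 0 0.075 1;0.45 -0.45 -1 0.17 0 0.075 1;0.45 -0.4 -1 0.17 0 0.075 1;0.45 -0.35 -1 0.17 0 0.075 1;0.45 -0.3 -1 0.17 0 0.075 1;0.45 -0.3 -1 0.17 0 0.075 1")

```text
time_s: 18.45
tcp_pos: [0.4169, -0.3166, 0.2321]
ee_rot: [[-0.411, -0.262, 0.873], [-0.111, 0.965, 0.237], [-0.905, 0.0, -0.426]]
wrist_force: [-0.3, -0.4, -1.2]
gripper_width: 0.601
gripper_force: 28.4
```

Run:
```python
from h import *
s=log(); c=np.array([.4188,-.3485,0]); R=sidepose(15,25); delta(c+[0,0,.09]+.019*R[:,2],R)
```

```text
t 18.45 j [-66.2  11.8 -17.1 -71.  -71.1  23.8] p [ 0.4169 -0.3166  0.2321] g 0.601 gf 28.4 F [-0.3 -0.4 -1.2]
[[-0.411, -0.262, 0.873], [-0.111, 0.965, 0.237], [-0.905, 0.0, -0.426]]
shift [ 5.25 -1.25  2.94]
turn [ 0.02 -0.03  0.01]
```

Call:
jog_arm(plan="0.66 -0.16 0.37 0 0 0 1;0.66 -0.16 0.37 0 0 0 1;0.66 -0.16 0.37 0 0 0 1;0.66 -0.16 0.37 0 0 0 1;0.66 -0.16 0.37 0 0 0 1;0.66 -0.16 0.37 0 0 0 1;0.66 -0.16 0.37 0 0 0 1;0.6 -0.13 0.35 0 0 0 1;0 0 0 0 0 0 1;0 0 0 0 0 0 1")

```text
time_s: 19.45
tcp_pos: [0.4365, -0.3437, 0.0828]
ee_rot: [[-0.411, -0.263, 0.873], [-0.112, 0.965, 0.238], [-0.905, 0.0, -0.426]]
wrist_force: [1.6, -0.8, -0.6]
gripper_width: 0.604
gripper_force: 28.4
```

Run:
```python
from h import *
s=log(); c=np.array([.4188,-.3485,0]); R=sidepose(15,25); delta(c+[0,0,.064]+.019*R[:,2],R)
# check cup rim in the views (cup bottom = rim-.095)
from band import *
g=s['tcp_pos']-.019*s['ee_rot'][:,2]; print('grasp',g)
for f,n in(('w4','wrist'),('t4','top'),('s4','scene')):
    save(n,f)
for f in('t4','s4'): print(circ(f,(.4188,-.3485),.045,.113,.15))
```

```text
t 19.45 j [-67.6  30.3 -18.5 -77.6 -66.8  44.6] p [ 0.4365 -0.3437  0.0828] g 0.604 gf 28.4 F [ 1.6 -0.8 -0.6]
[[-0.411, -0.263, 0.873], [-0.112, 0.965, 0.238], [-0.905, 0.0, -0.426]]
shift [ 0.99 -0.    0.42]
turn [ 0.03 -0.03  0.01]
grasp [ 0.41993526 -0.34825314  0.09085405]
('t4', 219, array([ 0.4127, -0.3507,  0.0818,  0.1215]))
('s4', 288, array([ 0.4156, -0.3494,  0.0847,  0.121 ]))
```

Call:
jog_arm(plan="0.25 0 0.11 0 0 0 1;0.25 0 0.11 0 0 0 1;0.25 0 0.1 0 0 0 1;0.25 0 0.1 0 0 0 1;0.04 0 0.02 0 0 0 1;0 0 0 0 0 0 1;0 0 0 0 0 0 1;0 0 0 0 0 0 1;0 0 0 0 0 0 1;0 0 0 0 0 0 1")

```text
time_s: 20.6
tcp_pos: [0.4358, -0.344, 0.0579]
ee_rot: [[-0.405, -0.265, 0.875], [-0.114, 0.964, 0.24], [-0.907, -0.002, -0.42]]
wrist_force: [-7.3, -2.4, 12.5]
gripper_width: 0.6
gripper_force: 29.7
```

Run:
```python
from h import *
s=log(); print('grasp',s['tcp_pos']-.019*s['ee_rot'][:,2])
```

```text
t 20.6 j [-68.3  33.6 -18.7 -78.9 -66.8  48.7] p [ 0.4358 -0.344   0.0579] g 0.6 gf 29.7 F [-7.3 -2.4 12.5]
[[-0.405, -0.265, 0.875], [-0.114, 0.964, 0.24], [-0.907, -0.002, -0.42]]
grasp [ 0.41915474 -0.34856217  0.06585472]
```

Call:
jog_arm(plan="-0.06 0 -0.03 0 0 0 1;0 0 0 0 0 0 -1;0 0 0 0 0 0 -1;0 0 0 0 0 0 -1;0 0 0 0 0 0 -1;0 0 0 0 0 0 -1;0 0 0 0 0 0 -1;0 0 0 0 0 0 -1;0 0 -0.2 0 0 0 -1;0 0 -0.5 0 0 0 -1")

```text
time_s: 21.6
tcp_pos: [0.4198, -0.3479, 0.0636]
ee_rot: [[-0.412, -0.264, 0.872], [-0.112, 0.965, 0.239], [-0.904, 0.0, -0.427]]
wrist_force: [-1.3, -0.1, 0.4]
gripper_width: 1.001
gripper_force: 0.0
```

Call:
jog_arm(plan="0 0 -0.7 0 0 0 -1;0 0 -0.7 0 0 0 -1;0 0 -0.7 0 0 0 -1;0 0 -0.7 0 0 0 -1;-0.8 0 -0.4 0 0 0 -1;-0.8 0 -0.4 0 0 0 -1;-0.8 0 -0.4 0 0 0 -1;-0.8 0 -0.4 0 0 0 -1;-0.8 0 -0.4 0 0 0 -1;0 0 0 0 0 0 -1")

```text
time_s: 22.6
tcp_pos: [0.356, -0.3669, 0.2087]
ee_rot: [[-0.41, -0.262, 0.873], [-0.119, 0.965, 0.234], [-0.904, -0.008, -0.427]]
wrist_force: [-0.5, 0.2, -0.4]
gripper_width: 1.001
gripper_force: 0.0
```

Run:
```python
from h import *
from band import *
s=log()
for f,n in(('t5','top'),('s5','scene')): save(n,f)
for f in('t5','s5'):
    print('cup',circ(f,(.4188,-.3485),.05,.09,.112)); print('jar',circ(f,(.4655,-.161),.06,.098,.115)); print('swp',rect(f,(.591,-.1405),.06,.084,.1))
    w=world(f,UV); rel=w[:,:2]-[.5515,.2992]; b=np.c_[rel@[-.2215,.975],rel@[-.975,-.2215]]
    m=((w[:,2]>.009)&(w[:,2]<.035)&(b[:,0]>-.2)&(b[:,0]<.068)&(abs(b[:,1])<.092)).reshape(420,560).astype(np.uint8)
    n,lab,st,_=cv2.connectedComponentsWithStats(m)
    for i in range(1,n):
        if st[i,4]>15: q=b[(lab==i).ravel()]; print(f,st[i,4],q.min(0).round(3),q.max(0).round(3),w[(lab==i).ravel(),2].max().round(3))
a=cv2.imread('pics/s5.png');b=cv2.imread('pics/t5.png')
cv2.imwrite('pics/c5.png',np.hstack([cv2.resize(a[180:420,240:500],(400,369)),cv2.resize(b[150:330,60:255],(400,369))]))
```

```text
t 22.6 j [-75.1  16.9 -14.6 -68.  -77.2  29.5] p [ 0.356  -0.3669  0.2087] g 1.001 gf 0.0 F [-0.5  0.2 -0.4]
[[-0.41, -0.262, 0.873], [-0.119, 0.965, 0.234], [-0.904, -0.008, -0.427]]
cup ('t5', 133, array([ 0.4149, -0.3488,  0.0625,  0.0972]))
jar ('t5', 404, array([ 0.4663, -0.1598,  0.0567,  0.1045]))
swp ('t5', 155, array([ 0.5907, -0.1405]), array([0.0184, 0.0567]), 51.2, np.float64(0.097))
t5 86 [-0.158 -0.058] [-0.124 -0.028] 0.023
t5 82 [-0.143 -0.018] [-0.112  0.013] 0.02
t5 50 [-0.015 -0.007] [0.005 0.01 ] 0.022
t5 93 [-0.158  0.037] [-0.123  0.058] 0.023
t5 54 [0.004 0.033] [0.021 0.055] 0.021
t5 55 [-0.039  0.051] [-0.017  0.075] 0.022
t5 44 [0.053 0.046] [0.068 0.067] 0.023
cup ('s5', 183, array([ 0.4167, -0.348 ,  0.0662,  0.096 ]))
jar ('s5', 397, array([ 0.4671, -0.1597,  0.0591,  0.1048]))
swp ('s5', 202, array([ 0.5919, -0.1399]), array([0.0204, 0.0551]), 51.4, np.float64(0.0974))
s5 151 [-0.158  0.036] [-0.123  0.057] 0.026
s5 135 [-0.144 -0.018] [-0.112  0.012] 0.02
s5 150 [-0.157 -0.059] [-0.125 -0.03 ] 0.022
s5 90 [-0.037  0.049] [-0.015  0.072] 0.022
s5 92 [0.005 0.03 ] [0.022 0.053] 0.02
s5 88 [-0.013 -0.009] [0.007 0.009] 0.022
s5 78 [0.053 0.043] [0.068 0.069] 0.022
```

View pics/c5.png

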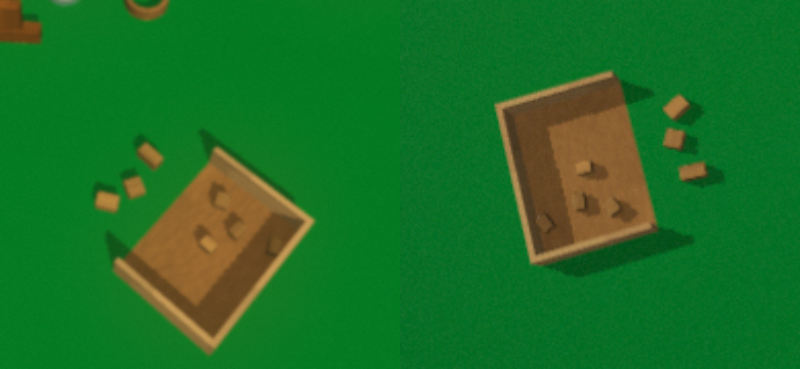

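The crops show all four chips inside the bay with the three strays still in front of its mouth. The cup stands 3 mm off the coaster's centre, and the jar and sweeper have not moved. Next I turn the tool down for the sweeper.

Call:
jog_arm(plan="0 0 0 0 1 0 -1;0 0 0 0 1 0 -1;0 0 0 0 1 0 -1;0 0 0 0 1 0 -1;0 0 0 0 1 0 -1;0 0 0 0 1 0 -1;0 0 0 0 1 0 -1;0 0 0 0 1 0 -1;0 0 0 0 0.1 0 -1;0 0 0 0 0 0 -1")

```text
time_s: 23.7
tcp_pos: [0.3565, -0.3645, 0.2033]
ee_rot: [[-0.964, -0.264, -0.004], [-0.264, 0.964, 0.002], [0.003, 0.003, -1.0]]
wrist_force: [-0.9, -0.0, 0.3]
gripper_width: 0.999
gripper_force: 0.0
```

```bash
cat >> h.py <<'E'
def down(yaz):
    a=np.radians(yaz); y=np.array([np.cos(a),np.sin(a),0]); z=np.array([0,0,-1.]); return np.c_[np.cross(y,z),y,z]
E
python3 - <<'E'
from h import *
s=log(); from kin import *
for P,y in(([.5915,-.1403,.2],51.2),([.5915,-.1403,.05],51.2),([.5936,.114,.06],102.8),([.566,.235,.06],102.8)):
    print(ik(np.array(P),down(y),[0,25,0,0,-70,-110])); delta(P,down(y))
E
```

```text
t 23.7 j [-27.4  10.2 -13.7   0.  -66.3 -47.3] p [ 0.3565 -0.3645  0.2033] g 0.999 gf 0.0 F [-0.9 -0.   0.3]
[[-0.964, -0.264, -0.004], [-0.264, 0.964, 0.002], [0.003, 0.003, -1.0]]
(array([ 1.89524225e+00,  1.99021019e+01, -8.60249047e-01,  5.80320631e-03,
       -6.92419117e+01, -1.30696699e+02]), np.float64(6.657634055162731e-08))
shift [-11.44   6.17   0.11]
turn [ 0.01 -0.03  6.77]
(array([ 1.89524199e+00,  2.76089764e+01, -1.20051244e+01,  7.04371286e-03,
       -5.03901620e+01, -1.30699132e+02]), np.float64(1.39194211712379e-13))
shift [-11.46   6.15   6.11]
turn [ 0.01 -0.03  6.77]
(array([ 2.62003037e+01,  2.66642606e+01, -1.19434397e+01,  8.67231071e-03,
       -5.13935996e+01, -1.03405114e+02]), np.float64(3.1472741079952016e-09))
shift [-14.23  15.94   5.73]
turn [ 0.02 -0.02  0.32]
(array([ 3.76616850e+01,  2.73712275e+01, -1.06879853e+01,  8.10719342e-03,
       -5.19434078e+01, -1.14866082e+02]), np.float64(7.577272143066693e-14))
shift [-14.44  20.9    5.74]
turn [ 0.02 -0.02  0.32]
```

Call:
jog_arm(plan="-0.95 0.51 0 0 0 0 -1;-0.95 0.51 0 0 0 0 -1;-0.95 0.51 0 0 0 0 -1;-0.95 0.51 0 0 0 0 -1;-0.95 0.51 0 0 0 0 -1;-0.95 0.51 0 0 0 0 -1;-0.95 0.51 0 0 0 0 -1;-0.95 0.51 0 0 0 0 -1;-0.95 0.51 0 0 0 0 -1;-0.95 0.51 0 0 0 0 -1")

```text
time_s: 24.7
tcp_pos: [0.5517, -0.1806, 0.2044]
ee_rot: [[-0.966, -0.26, -0.002], [-0.26, 0.966, 0.001], [0.001, 0.001, -1.0]]
wrist_force: [0.1, -1.0, 0.3]
gripper_width: 0.999
gripper_force: 0.0
```

Call:
jog_arm(plan="-0.97 0.52 0 0 0 0 -1;-0.97 0.52 0 0 0 0 -1;0 0 0 0 0 0.97 -1;0 0 0 0 0 0.97 -1;0 0 0 0 0 0.97 -1;0 0 0 0 0 0.97 -1;0 0 0 0 0 0.97 -1;0 0 0 0 0 0.97 -1;0 0 0 0 0 0.95 -1;0 0 0 0 0 0 -1")

```text
time_s: 25.7
tcp_pos: [0.5911, -0.1437, 0.2043]
ee_rot: [[-0.776, 0.63, -0.002], [0.63, 0.776, 0.0], [0.002, -0.001, -1.0]]
wrist_force: [0.8, 0.4, 0.5]
gripper_width: 1.0
gripper_force: 0.0
```

Run:
```python
from h import *
from band import *
s=log(); save('wrist','w6'); print(rect('w6',(.591,-.1405),.06,.084,.1)); 
w=world('w6',UV); k=(abs(w[:,0]-.59)<.1)&(abs(w[:,1]+.14)<.1); print(np.histogram(w[k,2],bins=[-.01,.01,.02,.036,.08,.1,.2])[0])
delta([.5915,-.1403,.05],down(51.2));
```

```text
t 25.7 j [   1.5   19.8   -0.3   -0.   -69.9 -130.6] p [ 0.5911 -0.1437  0.2043] g 1.0 gf 0.0 F [0.8 0.4 0.5]
[[-0.776, 0.63, -0.002], [0.63, 0.776, 0.0], [0.002, -0.001, -1.0]]
('w6', 1190, array([ 0.5908, -0.1423]), array([0.0178, 0.0555]), 51.1, np.float64(0.0953))
[27082    36   782   472  1336   134]
shift [0.07 0.11 6.18]
turn [-0.01 -0.01 -0.01]
```

View pics/w6.png

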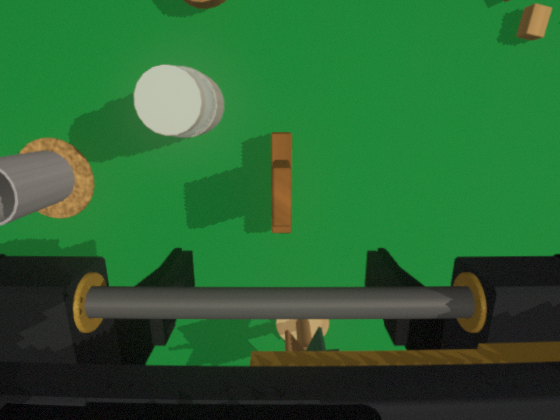

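The wrist view shows the sweeper at (282,182), aligned between the fingers. Measured at (0.591,-0.142), it matches the other views. I'll descend and grip.

Call:
jog_arm(plan="0.05 0.05 0.88 0 0 0 -1;0 0 0.88 0 0 0 -1;0 0 0.88 0 0 0 -1;0 0 0.88 0 0 0 -1;0 0 0.88 0 0 0 -1;0 0 0.88 0 0 0 -1;0 0 0.88 0 0 0 -1;0 0 0 0 0 0 -1;0 0 0 0 0 0 1;0 0 0 0 0 0 1")

```text
time_s: 26.75
tcp_pos: [0.5928, -0.1411, 0.0523]
ee_rot: [[-0.778, 0.628, 0.002], [0.628, 0.778, -0.001], [-0.002, 0.0, -1.0]]
wrist_force: [0.6, -0.1, -0.1]
gripper_width: 0.893
gripper_force: 0.0
```

Call:
jog_arm(plan="0 0 0 0 0 0 1;0 0 0 0 0 0 1;0 0 0 0 0 0 1;0 0 0 0 0 0 1;0 0 0 0 0 0 1;0 0 0 0 0 0 1;0 0 0 0 0 0 1;0 0 0 0 0 0 1;0 0 0 0 0 0 1;0 0 0 0 0 0 1")

```text
time_s: 27.75
tcp_pos: [0.5918, -0.1407, 0.0508]
ee_rot: [[-0.778, 0.628, -0.001], [0.628, 0.778, -0.001], [0.0, -0.001, -1.0]]
wrist_force: [-0.8, 0.1, 0.1]
gripper_width: 0.204
gripper_force: 30.0
```

Run:
```python
from h import *
s=log(); p=s['tcp_pos'].copy()
delta([.5936,.114,p[2]+.03],down(102.8))
```

```text
t 27.75 j [ 1.900e+00  2.760e+01 -1.190e+01  1.000e-01 -5.050e+01 -1.309e+02] p [ 0.5918 -0.1407  0.0508] g 0.204 gf 30.0 F [-0.8  0.1  0.1]
[[-0.778, 0.628, -0.001], [0.628, 0.778, -0.001], [0.0, -0.001, -1.0]]
shift [ 6.35  7.97 -1.21]
turn [-0.01 -0.01 -6.47]
```

Call:
jog_arm(plan="0 0 -0.6 0 0 0 1;0 0 -0.65 0 0 0 1;0 0 0 0 0 -0.92 1;0 0 0 0 0 -0.92 1;0 0 0 0 0 -0.92 1;0 0 0 0 0 -0.92 1;0 0 0 0 0 -0.92 1;0 0 0 0 0 -0.92 1;0 0 0 0 0 -0.92 1;0 0 0 0 0 0 1")

```text
time_s: 28.75
tcp_pos: [0.5915, -0.1405, 0.0816]
ee_rot: [[-0.976, -0.218, -0.002], [-0.218, 0.976, -0.001], [0.002, -0.0, -1.0]]
wrist_force: [1.0, -0.9, -2.0]
gripper_width: 0.199
gripper_force: 30.0
```

Call:
jog_arm(plan="-0.23 0.95 0 0 0 0 1;-0.23 0.95 0 0 0 0 1;-0.23 0.95 0 0 0 0 1;-0.23 0.95 0 0 0 0 1;-0.23 0.95 0 0 0 0 1;-0.23 0.95 0 0 0 0 1;-0.23 0.95 0 0 0 0 1;-0.23 0.95 0 0 0 0 1;-0.23 0.95 0 0 0 0 1;-0.23 0.95 0 0 0 0 1")

```text
time_s: 29.75
tcp_pos: [0.5959, 0.1047, 0.0816]
ee_rot: [[-0.977, -0.215, -0.002], [-0.215, 0.977, -0.001], [0.002, -0.001, -1.0]]
wrist_force: [-0.0, -0.4, -1.2]
gripper_width: 0.199
gripper_force: 30.0
```

Run:
```python
from h import *
from band import *
s=log(); 
B=np.array([.5515,.2992,0]);bx=np.array([-.2215,.975,0]);by=np.array([-.975,-.2215,0])
rel=s['tcp_pos']-B; print('bay',rel@bx,rel@by)
delta(B-.19*bx+[0,0,.0525],down(102.8)); save('wrist','w7'); save('scene','s7')
for f in('w7','s7'): print(rect(f,s['tcp_pos'][:2],.066,.045,.068))
```

```text
t 29.75 j [  25.3   25.4  -10.5    0.   -54.2 -102.9] p [0.5959 0.1047 0.0816] g 0.199 gf 30.0 F [-0.  -0.4 -1.2]
[[-0.977, -0.215, -0.002], [-0.215, 0.977, -0.001], [0.002, -0.001, -1.0]]
bay -0.19950033228590333 -0.0002349276985815465
shift [0.01 0.38 1.16]
turn [-0.   -0.01 -0.05]
('w7', 1707, array([0.5628, 0.0987]), array([0.0417, 0.022 ]), 12.9, np.float64(0.0679))
('s7', 289, array([0.5971, 0.1084]), array([0.1114, 0.0229]), 11.8, np.float64(0.0679))
```

View pics/w7.png

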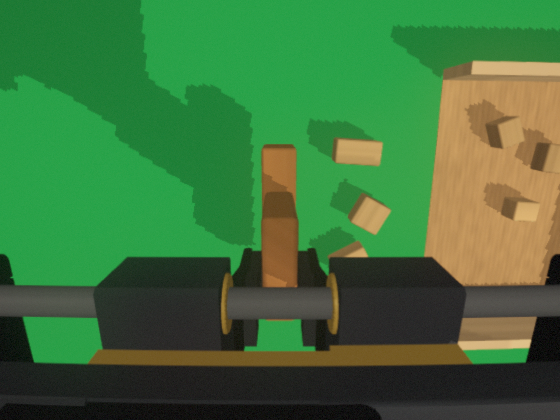

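The wrist view shows the sweeper at (280,215) with the strays at (358,152), (370,214) and (348,252) ahead of it, clear. I'll lower it and push.

Call:
jog_arm(plan="0 0 0.58 0 0 0 1;0 0 0.58 0 0 0 1;0 0 0 0 0 0 1;0 0.4 0 0 0 0 1;0 0.45 0 0 0 0 1;0 0.45 0 0 0 0 1;0 0.45 0 0 0 0 1;0 0.45 0 0 0 0 1;0 0.45 0 0 0 0 1;0 0.45 0 0 0 0 1")

```text
time_s: 30.85
tcp_pos: [0.579, 0.1803, 0.0529]
ee_rot: [[-0.976, -0.218, -0.001], [-0.218, 0.976, -0.001], [0.001, -0.001, -1.0]]
wrist_force: [0.5, -2.5, -1.3]
gripper_width: 0.199
gripper_force: 30.0
```

```bash
cat > bayview.py <<'E'
from h import *
from band import *
import sys
def bay(f):
    w=world(f,UV); rel=w[:,:2]-[.5515,.2992]; b=np.c_[rel@[-.2215,.975],rel@[-.975,-.2215]]
    m=((w[:,2]>.009)&(w[:,2]<.028)&(b[:,0]>-.2)&(b[:,0]<.068)&(abs(b[:,1])<.092)).reshape(420,560).astype(np.uint8)
    n,lab,st,_=cv2.connectedComponentsWithStats(m)
    for i in range(1,n):
        if st[i,4]>20: q=b[(lab==i).ravel()]; print(f,st[i,4],q.min(0).round(3),q.max(0).round(3))
t=sys.argv[1]; s=log(); rel=s['tcp_pos'][:2]-[.5515,.2992]; print('tcp bay',(rel@[-.2215,.975]).round(4),(rel@[-.975,-.2215]).round(4))
for n in sys.argv[2:]: save(n,n+t); bay(n+t)
E
python3 bayview.py 8 scene wrist
```

```text
t 30.85 j [  32.6   27.3  -12.     0.   -50.7 -110. ] p [0.579  0.1803 0.0529] g 0.199 gf 30.0 F [ 0.5 -2.5 -1.3]
[[-0.976, -0.218, -0.001], [-0.218, 0.976, -0.001], [0.001, -0.001, -1.0]]
tcp bay -0.122 -0.0005
scene8 365 [-0.132 -0.063] [-0.082  0.016]
scene8 90 [-0.037  0.049] [-0.015  0.074]
scene8 92 [0.006 0.029] [0.022 0.052]
scene8 90 [-0.013 -0.009] [0.007 0.008]
scene8 79 [0.052 0.043] [0.068 0.067]
wrist8 982 [-0.04   0.051] [-0.017  0.075]
wrist8 978 [0.049 0.046] [0.068 0.071]
wrist8 1479 [-0.111  0.041] [-0.077  0.059]
wrist8 83 [-0.133  0.054] [-0.113  0.055]
wrist8 888 [0.002 0.032] [0.02  0.055]
wrist8 1133 [-0.111 -0.007] [-0.087  0.017]
wrist8 790 [-0.016 -0.007] [0.005 0.01 ]
```

Call:
jog_arm(plan="0 0.4 0 0 0 0 1;0 0.4 0 0 0 0 1;0 0.4 0 0 0 0 1;0 0.4 0 0 0 0 1;0 0.4 0 0 0 0 1;0 0.3 0 0 0 0 1;0 0.15 0 0 0 0 1;0 0 0 0 0 0 1;0 0 0 0 0 0 1;0 0 0 0 0 0 1")

```text
time_s: 31.95
tcp_pos: [0.566, 0.2388, 0.0528]
ee_rot: [[-0.976, -0.217, -0.001], [-0.217, 0.976, -0.001], [0.001, -0.001, -1.0]]
wrist_force: [-0.1, -0.1, -1.0]
gripper_width: 0.202
gripper_force: 30.0
```

Call:
jog_arm(plan="0 -0.3 0 0 0 0 1;0 -0.6 0 0 0 0 1;0 -0.7 0 0 0 0 1;0 -0.7 0 0 0 0 1;0 -0.7 0 0 0 0 1;0 -0.7 0 0 0 0 1;0 -0.7 0 0 0 0 1;0 0 0 0 0 0 1;0 0 0 0 0 0 1;0 0 0 0 0 0 1")

```text
time_s: 32.95
tcp_pos: [0.59, 0.1319, 0.0528]
ee_rot: [[-0.976, -0.218, -0.001], [-0.218, 0.976, -0.001], [0.001, -0.0, -1.0]]
wrist_force: [-0.6, -0.6, -1.7]
gripper_width: 0.204
gripper_force: 30.0
```

```bash
python3 bayview.py 9 wrist scene
```

```text
t 32.95 j [  27.9   27.2  -12.3    0.   -50.6 -105.3] p [0.59   0.1319 0.0528] g 0.204 gf 30.0 F [-0.6 -0.6 -1.7]
[[-0.976, -0.218, -0.001], [-0.218, 0.976, -0.001], [0.001, -0.0, -1.0]]
tcp bay -0.1717 -0.0005
wrist9 2655 [-0.052  0.04 ] [-0.003  0.079]
wrist9 75 [-0.183  0.054] [-0.162  0.055]
wrist9 912 [0.002 0.032] [0.021 0.055]
wrist9 1282 [-0.052 -0.007] [-0.027  0.017]
wrist9 804 [-0.016 -0.007] [0.006 0.01 ]
wrist9 329 [-0.043 -0.047] [-0.021 -0.04 ]
scene9 92 [-0.182 -0.058] [-0.16   0.024]
scene9 257 [-0.049  0.037] [-0.002  0.075]
scene9 142 [-0.05 -0.01] [-0.026  0.015]
scene9 89 [0.005 0.029] [0.022 0.053]
scene9 90 [-0.013 -0.01 ] [0.007 0.009]
scene9 78 [0.052 0.043] [0.068 0.069]
scene9 168 [-0.05  -0.063] [-0.02  -0.043]
```

View pics/wrist9.png

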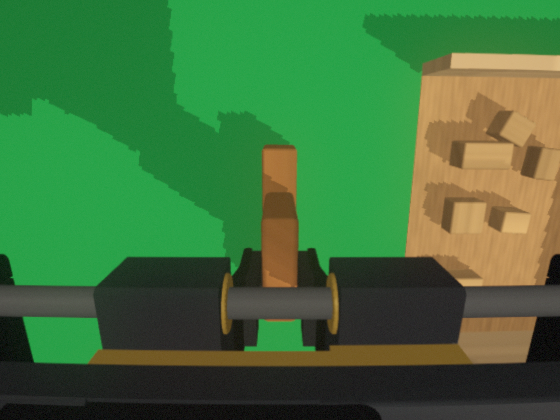

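The view shows every offcut past the mouth line (column 415), with a minimum bay x of about -52 mm, and the sweeper is well back. I'll set it down, let go and lift.

Call:
jog_arm(plan="0 0 0.05 0 0 0 1;0 0 0.03 0 0 0 1;0 0 0 0 0 0 1;0 0 0 0 0 0 -1;0 0 0 0 0 0 -1;0 0 0 0 0 0 -1;0 0 0 0 0 0 -1;0 0 0 0 0 0 -1;0 0 0 0 0 0 -1;0 0 0 0 0 0 -1")

```text
time_s: 34.05
tcp_pos: [0.59, 0.1317, 0.0509]
ee_rot: [[-0.976, -0.218, -0.001], [-0.218, 0.976, -0.001], [0.001, -0.001, -1.0]]
wrist_force: [0.8, 0.1, -0.1]
gripper_width: 0.752
gripper_force: 0.0
```

Call:
jog_arm(plan="0 0 -0.3 0 0 0 -1;0 0 -0.6 0 0 0 -1;0 0 -0.8 0 0 0 -1;0 0 -0.8 0 0 0 -1;0 0 -0.8 0 0 0 -1;0 0 -0.8 0 0 0 -1;0 0 -0.8 0 0 0 -1;0 0 -0.8 0 0 0 -1;0 0 0 0 0 0 -1;0 0 0 0 0 0 -1")

```text
time_s: 35.05
tcp_pos: [0.59, 0.1319, 0.1938]
ee_rot: [[-0.976, -0.218, -0.0], [-0.218, 0.976, -0.0], [0.0, 0.0, -1.0]]
wrist_force: [-0.8, -0.1, -0.8]
gripper_width: 0.995
gripper_force: 0.0
```

```bash
python3 bayview.py 10 scene wrist
python3 - <<'E'
from band import *
print('swp',rect('wrist10',(.59,.132),.06,.084,.1)); print('swp',rect('scene10',(.59,.132),.06,.084,.1)); print('cup',circ('scene10',(.4165,-.3485),.05,.09,.112)); print('jar',circ('scene10',(.4655,-.161),.06,.098,.115),circ('scene10',(.374,-.066),.06,.019,.033))
E
```

```text
t 35.05 j [  27.9   19.8   -1.9   -0.   -68.3 -105.3] p [0.59   0.1319 0.1938] g 0.995 gf 0.0 F [-0.8 -0.1 -0.8]
[[-0.976, -0.218, -0.0], [-0.218, 0.976, -0.0], [0.0, 0.0, -1.0]]
tcp bay -0.1716 -0.0005
scene10 151 [-0.182 -0.057] [-0.16   0.052]
scene10 257 [-0.05   0.037] [-0.002  0.075]
scene10 145 [-0.05 -0.01] [-0.026  0.015]
scene10 89 [0.005 0.029] [0.022 0.052]
scene10 91 [-0.013 -0.009] [0.007 0.009]
scene10 77 [0.052 0.044] [0.068 0.069]
scene10 164 [-0.05  -0.064] [-0.02  -0.042]
wrist10 999 [-0.052  0.04 ] [-0.003  0.079]
wrist10 374 [0.05  0.046] [0.068 0.071]
wrist10 21 [-0.183  0.055] [-0.163  0.056]
wrist10 350 [0.003 0.032] [0.02  0.054]
wrist10 528 [-0.052 -0.006] [-0.027  0.017]
wrist10 313 [-0.016 -0.006] [0.005 0.011]
wrist10 535 [-0.052 -0.061] [-0.022 -0.041]
swp ('wrist10', 1261, array([0.5893, 0.1299]), array([0.0556, 0.018 ]), 12.8, np.float64(0.0948))
swp ('scene10', 244, array([0.5911, 0.1325]), array([0.0557, 0.019 ]), 11.0, np.float64(0.0966))
cup ('scene10', 179, array([ 0.4167, -0.3485,  0.066 ,  0.0959]))
jar ('scene10', 376, array([ 0.4662, -0.1599,  0.0594,  0.1046])) ('scene10', 6, array([ 0.3535, -0.0409,  0.021 ,  0.022 ]))
```

```bash
python3 -c "
from station import r
print(r.finish_job())"
```

```text
the job is handed in; nothing more can be done
None
```

The job is handed in at about 35 s. By the last measurements all seven offcuts are in the bay, the empty cup stands upright on the coaster (about 3 mm off centre), and the sweeper stands on the table outside the bay. The jar has not moved; the arm hid the tape in the last view and I did not re-measure the tree. No score came back.

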